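# Slide the drilled plate out over the end of the ledge

## Robot

A 6-joint arm with a two-finger parallel gripper is mounted at the origin on a cart in front of the work surface, level with it; the furniture and walls round the work are solid. World frame = base frame: x ahead of the robot, y to its left, z up, the work surface at z = 0. Lengths are in m, angles in rad, forces in N, time in s.
With the tool pointing down it reaches from about 0.35 to 0.975 m from the base axis. Payload 4.9 kg.
Tool frame: the origin (TCP) lies on the centre line of the jaws, within the pads' length; the fingertips stand 22 mm ahead of it and the grasp point (between the pads) lies 3 mm ahead of it (manip.tcp_to_tips is the distance from the TCP to the fingertips, in m); z points along the fingers, x is the direction in which the jaws open and shut, and the axes are right-handed (so a half turn about z gives the same grasp; the last joint's range is limited). The gripper opens to 85 mm and grips with 20 to 120 N. Pads are 22 mm wide; open, the fingers measure 114 mm over their backs; the gripper's body (76 mm by 85 mm) begins 54 mm behind the grasp point. The pads swing forward as they close: fully open they stand 13 mm farther back than shut.
Start: joints at [-1.227, 0.053, 1.613, -0, 1.476, -0.119], TCP at [0.279, -0.559, 0.253] pointing down, gripper open.
Joint ranges: [-3.01, 3.01], [-1.01, 2.22], [0.06, 2.58], [-1.02, 4.17], [0.09, 2.62], [-3.14, 3.14]. Speed limits (rad/s): [2.57, 2.57, 3.14, 3.14, 3.14, 3.14].

## Interface

Orientations are given as a unit quaternion [w, x, y, z].
In Python, from plant import manip gives the robot as it stands.
- The arm moves only by the shell command python3 -m pendant 'ROWS'. ROWS is a JSON object of lists of equal length, an entry for each row: "linear": the shift along the tool's x, y, z in cm, a list of three; "rotation": the turn, a rotation vector about the tool's x, y, z in degrees, a list of three; "grip": the closure, from 0 (fully open) to 1 (shut). A call has exactly 10 rows; each row is the pose to reach, as a shift and turn from the pose commanded when the call began, along the tool's axes at that moment; what a row does not reach only later rows make up. A row lasts 1/12 s, in which the tool goes at most 41.7 mm and 7.16 degrees, less where a joint would pass 70% of its speed; a pose out of reach is approached as far as the arm can. A call with a gripper value outside its range is refused whole. The fingers move at their own pace and stop on an object; the grip force is fixed at half the most. Time passes only in rows, so rows that repeat a pose let the fingers close, or fill a call up. It gives the time, the measured TCP pose, the force and the opening at its end, in the units of the state.
- manip.state(): the state, without advancing time (a new reading comes with each control period).
- manip.grab_frame(name): name is "scene" or "top"; returns the picture (420x560x3 uint8, red, green, blue); there is no depth.
- manip.calibration(name): a dict with "fx", "fy", "cx", "cy" (pixels), "cam_to_world" (4x4, takes a point from camera to world coordinates). Camera axes: x right, y up, looking along -z (the intrinsics and any distortion apply to the point x, -y, -z); pixel columns grow to the right and rows downward; lengths in m; the calibration is good to about 2 mm. A picture is of the moment at which its call begins. calibration takes no time and is no camera call.
- manip.job_done(): hands the job in, once; it reports no verdict.
The state is a dict: "time": time; "joint_pos": joint angles; "joint_vel": joint speeds; "joint_efforts": joint torques, N m; "tool_pos": TCP position; "tool_rot": TCP orientation; "contact_force": force on the tool from outside, world axes, zero at the start; "ft_torque": the same for the moment, N m; "gripper_width": opening from 0.0 (shut) to 1.0 (fully open).
Only numpy, scipy, OpenCV 4.12 (cv2) and the standard library are available. Lean on these libraries where they do the work, as an engineer would, in place of code of your own. Each camera call takes 0.05 s, during which the arm holds its last target. There are 200 camera calls.

## Task

Two steel plates lie on the raised bench ledge. With the fingertips, push the one with three holes along the ledge, out over the end that it lies nearest, until about a third of its length sticks out, and leave it square and flat against the fence at the back of the ledge, so that its end can be deburred. Only push it: do not pick it up or tip it, and leave the plain plate and everything else where they are.

Things in the scene. Friction and masses are not known exactly. Their poses are not given: they have to be found in the camera images.
- ledge: Fixed ledge, 105 mm deep (x), 400 mm long (y); origin: centre of its underside on the bench, z up. Flat top 40 mm up, x = -52 to +40 mm; open ends at y = -200 and +200 mm. Fence along the far (+x) side: face at x = +40.5 mm, top 62 mm up (screw heads 66 mm). Two feet 12 mm high reach 17 mm out in front at y = -130, +130 mm. One plate starts on each half, 70 mm or more free between them.
- drilled_plate: Loose flat steel plate, 70 (x) by 110 (y) by 6 mm, about 0.3 kg, with a row of three round holes (16 mm in the middle, 14 mm either side). Origin: centre of its underside, z up. Starts flat on one half of the ledge, a little off the fence, its y within 10 degrees of the ledge's y. Against the fence its origin is at x = +5.5 mm in the ledge's frame.
- plain_plate: Loose flat steel plate without holes, same size as the drilled one (70 x 110 x 6 mm, origin at the centre of its underside), on the other half of the ledge; to be left alone.
- spring: Dark coil spring lying on the bench in front of the ledge, 22 x 42 x 22 mm; origin at the centre of its underside. Bystander.
- bolt: Dark hexagon bolt lying on the bench in front of the ledge, 22 x 69 x 26 mm; origin at the centre of its underside. Bystander.
- blue_tin: Round blue tin, 61 mm across, 37 mm high, on the bench to the right of the ledge; origin at the centre of its underside. Bystander.
- red_tin: Round red tin, 69 mm across, 61 mm high, on the bench at the far right; origin at the centre of its underside. Bystander.
- vblock: Steel V block, 60 x 50 x 34 mm, on the bench behind the ledge; origin at the centre of its underside. Bystander.

How it is judged:
By the outcome, as a careful person would: the job done as asked, in the order asked, and still so for the second after the job is handed in, with the robot touching nothing.
It also fails if it takes over 48 s, if anything falls off the work surface, if the arm or the gripper's body presses on something with over 40 N, if the wrist force passes 120 N, or if a joint passes its speed limit or range.

## Working session

There is one attempt and no reset: what is moved stays moved. The work goes in short steps, Python scripts to look and compute and a shell command to move; the robot and the scene stay as the last step left them, time stands still between calls to the robot, and variables do not carry over. Pictures are saved under pics/ and viewed, about 8 in all and at most 12, crops included, and the job is handed in when it is done.

```bash
mkdir -p pics; ls; python3 - <<'E'
from plant import manip
import cv2,numpy as np
for n in("scene","top"):
    cv2.imwrite(f"pics/{n}0.png",manip.grab_frame(n)[:,:,::-1])
    c=manip.calibration(n);print(n,{k:np.round(v,4).tolist() for k,v in c.items()})
s=manip.state();print(s['time'],s['tool_pos'],s['tool_rot'],manip.tcp_to_tips)
E
```

```text
pics
scene {'fx': 494.1396, 'fy': 494.1396, 'cx': 272.0654, 'cy': 216.0191, 'cam_to_world': [[-0.8409, 0.4133, -0.3494, 0.1179], [-0.5409, -0.6174, 0.5711, 0.5443], [0.0203, 0.6693, 0.7428, 0.9942], [0.0, 0.0, 0.0, 1.0]]}
top {'fx': 479.8725, 'fy': 479.8725, 'cx': 276.5396, 'cy': 211.4598, 'cam_to_world': [[-0.0234, 0.998, -0.0594, 0.4572], [-0.9997, -0.0233, 0.0024, -0.1515], [0.001, 0.0594, 0.9982, 1.2271], [0.0, 0.0, 0.0, 1.0]]}
0.1 [ 0.27885602 -0.55875225  0.25216367] [-6.04998573e-04  8.50435297e-01 -5.26078768e-01 -7.55202709e-04] 0.022
```

View pics/top0.png

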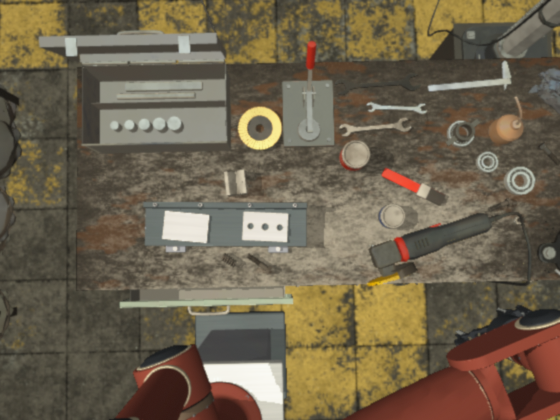

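View pics/scene0.png

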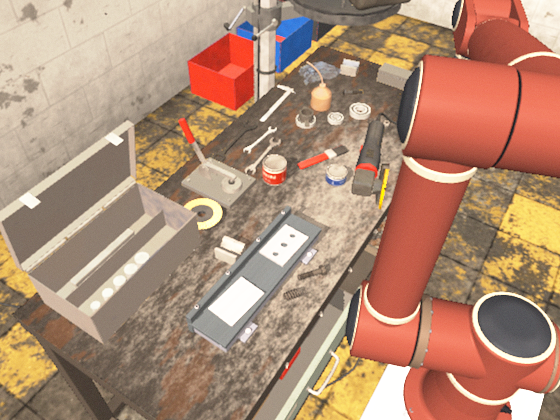

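The top view shows the drilled plate (centre about (265,226)) on the right half of the ledge (-y). The plain plate is at (186,227), and the ledge spans columns 145–307. The bolt and spring lie in front at about (262,262) and (230,258). The push therefore goes towards -y.

```bash
cat > h.py <<'E'
from plant import manip
import cv2,numpy as np
def ray(name,px,z):
    c=manip.calibration(name);T=np.array(c['cam_to_world'])
    px=np.atleast_2d(px).astype(float)
    d=np.c_[(px[:,0]-c['cx'])/c['fx'],-(px[:,1]-c['cy'])/c['fy'],-np.ones(len(px))]@T[:3,:3].T
    return T[:3,3]+d*((z-T[2,3])/d[:,2])[:,None]
def plates(img,name,z=.046,roi=(130,200,330,260)):
    x0,y0,x1,y1=roi
    g=img.astype(int); m=((g.min(2)>165)).astype(np.uint8)*255
    k=np.zeros_like(m);k[y0:y1,x0:x1]=m[y0:y1,x0:x1]
    out=[]
    for c in cv2.findContours(k,cv2.RETR_EXTERNAL,cv2.CHAIN_APPROX_NONE)[0]:
        if cv2.contourArea(c)<500: continue
        r=cv2.minAreaRect(ray(name,c[:,0],z)[:,:2].astype(np.float32)*1000)
        b=cv2.boxPoints(r); out.append((r,b))
    return out
E
python3 - <<'E'
from h import *
i=cv2.imread("pics/top0.png")[:,:,::-1]
for r,b in plates(i,"top"): print(np.round(r[0],1),np.round(r[1],1),round(r[2],1),np.round(b).tolist())
print(i[226,228],i[226,215],i[226,300],i[226,315],i[244,215],i[226,265],i[206,215], i[226,186])
# ledge mask
h=i.astype(int); m=((h[:,:,2]-h[:,:,0]>4)&(h.max(2)<140)).astype(np.uint8)*255
k=np.zeros_like(m);k[195:262,130:330]=m[195:262,130:330]
k=cv2.morphologyEx(k,cv2.MORPH_OPEN,np.ones((3,3)))
ys,xs=np.nonzero(k);print(xs.min(),xs.max(),ys.min(),ys.max())
c=cv2.resize(i[190:275,135:325],None,fx=4,fy=4,interpolation=cv2.INTER_CUBIC)
kk=cv2.cvtColor(cv2.resize(k[190:275,135:325],None,fx=4,fy=4),cv2.COLOR_GRAY2BGR)
cv2.imwrite("pics/c0.png",np.vstack([c[:,:,::-1],kk[:240]]))
E
```

```text
[ 491.7 -124.2] [109.8  69.9] 86.1 [[453.0, -177.0], [523.0, -181.0], [530.0, -72.0], [461.0, -67.0]]
[495.8  71.2] [109.2  69.2] 83.5 [[455.0, 21.0], [524.0, 13.0], [536.0, 122.0], [468.0, 129.0]]
[112 119 114] [112 119 113] [113 120 114] [126 119 102] [113 120 115] [111 119 114] [108 115 110] [236 232 221]Traceback (most recent call last):
  File "<stdin>", line 9, in <module>
    return umr_minimum(a, axis, None, out, keepdims, initial, where)
ValueError: zero-size array to reduction operation minimum which has no identity
```

```bash
python3 - <<'E'
from h import *
i=cv2.imread("pics/top0.png")[:,:,::-1]
h=i.astype(int); m=((h[:,:,1]-h[:,:,0]>=3)&(h.max(2)<150)).astype(np.uint8)*255
k=np.zeros_like(m);k[195:262,130:330]=m[195:262,130:330]
k=cv2.morphologyEx(k,cv2.MORPH_OPEN,np.ones((3,3)))
# ledge ends: subpixel per row; front edge & fence top per column
def fit(pts,z): 
    P=ray("top",pts,z)[:,:2]*1000; v=cv2.fitLine(P.astype(np.float32),cv2.DIST_HUBER,0,.01,.01).ravel(); return np.round(v[:2],4),np.round(v[2:],1)
R=[(np.nonzero(k[y])[0].max()+.5,y) for y in range(216,240)]
L=[(np.nonzero(k[y])[0].min()-.5,y) for y in range(216,240)]
F=[(x,np.nonzero(k[:,x])[0].max()+.5) for x in list(range(152,162))+list(range(195,262))+list(range(293,303))]
print("right",fit(R,.04));print("left",fit(L,.04));print("front",fit(F,.04))
# fence top gradient
c=cv2.resize(i[190:275,135:325],None,fx=4,fy=4,interpolation=cv2.INTER_CUBIC)
kk=cv2.cvtColor(cv2.resize(k[190:275,135:325],None,fx=4,fy=4),cv2.COLOR_GRAY2BGR)
cv2.imwrite("pics/c0.png",np.vstack([c[:,:,::-1],kk[:240]]))
print(h[198:250:1,218].tolist())
E
```

```text
right (array([ 0.9996, -0.027 ], dtype=float32), array([ 482.2, -224.9], dtype=float32))
left (array([ 1.    , -0.0072], dtype=float32), array([502.6, 170.4], dtype=float32))
front (array([0.0235, 0.9997], dtype=float32), array([445.9, -55.6], dtype=float32))
[[107, 99, 84], [120, 111, 94], [131, 122, 104], [132, 125, 108], [114, 113, 104], [109, 114, 109], [110, 117, 112], [111, 118, 113], [109, 116, 111], [97, 103, 98], [81, 86, 82], [91, 97, 93], [107, 112, 109], [111, 118, 113], [110, 118, 112], [111, 118, 113], [113, 120, 114], [112, 119, 113], [111, 118, 112], [110, 117, 113], [111, 119, 114], [112, 120, 113], [112, 118, 112], [110, 117, 112], [109, 115, 110], [109, 115, 110], [111, 118, 112], [113, 119, 113], [112, 119, 113], [111, 117, 113], [112, 119, 114], [112, 119, 114], [113, 120, 115], [114, 121, 115], [114, 121, 115], [114, 121, 115], [114, 121, 116], [116, 122, 117], [115, 121, 115], [113, 120, 114], [114, 120, 114], [115, 121, 115], [115, 122, 116], [114, 121, 116], [113, 120, 114], [112, 119, 114], [113, 120, 114], [108, 113, 106], [107, 103, 91], [128, 119, 101], [141, 132, 112], [147, 136, 116]]
```

View pics/c0.png

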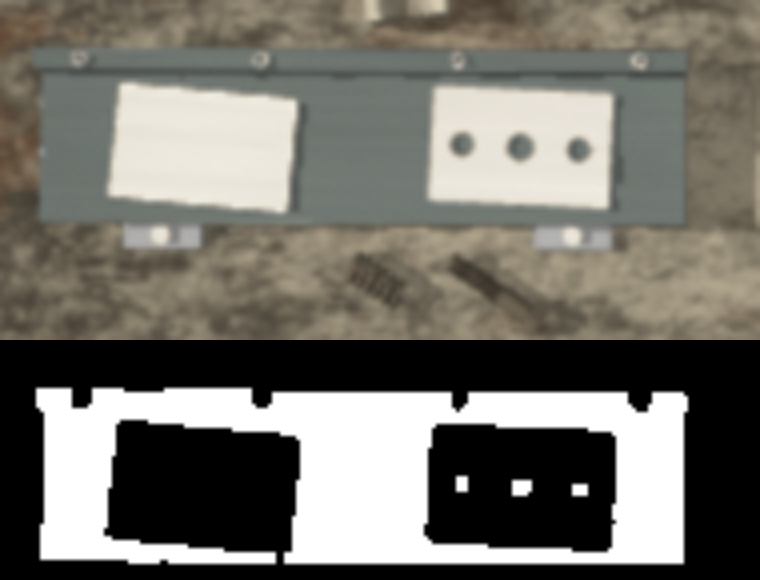

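The crops show the ledge spanning columns 145–306, with the drilled plate at the right and a clear gap between the plates. In the ledge frame (yaw -1.35°, origin about (498.5,-28) mm) the drilled plate is at about u=-4.5, v=-96, turned -2.6°. It needs to go to u=5.5, v≈-182. I'll shut the fingers and go above the gap.

```bash
python3 -m pendant '{"linear":[[-36,-43,0],[-36,-43,0],[-36,-43,0],[-36,-43,0],[-36,-43,0],[-36,-43,0],[-36,-43,0],[-36,-43,0],[-36,-43,0],[-36,-43,0]],"rotation":[[0,0,28],[0,0,28],[0,0,28],[0,0,28],[0,0,28],[0,0,28],[0,0,28],[0,0,28],[0,0,28],[0,0,28]],"grip":[1,1,1,1,1,1,1,1,1,1]}'
cat > t.py <<'E'
import sys,numpy as np
from plant import manip
from scipy.spatial.transform import Rotation as R
O=np.array([.4985,-.028]);U=np.array([.9997,-.0235]);V=np.array([.0235,.9997])
s=manip.state();q=np.array(s['tool_rot']);r=R.from_quat(q[[1,2,3,0]]).as_matrix()
p=np.array(s['tool_pos']);d=p[:2]-O
print('t',round(s['time'],2),'uvz mm',np.round([d@U*1e3,d@V*1e3,p[2]*1e3],1),'F',np.round(s['contact_force'],1),'w',round(s['gripper_width'],2),'toolx ang',round(np.degrees(np.arctan2(r[1,0],r[0,0])),2),'z',np.round(r[:,2],3))
if len(sys.argv)>3:
    u,v,z=[float(a)/1e3 for a in sys.argv[1:4]];xy=O+u*U+v*V
    print('tool cm',np.round(r.T@(np.array([*xy,z])-p)*100,2))
E
python3 t.py 0 -15 150
```

```text
time: 0.93
tool_pos: [0.4456, -0.1752, 0.253]
tool_rot: [-0.0, -0.698, 0.716, 0.0]
contact_force: [1.0, -0.8, -0.1]
gripper_width: 0.002
t 0.93 uvz mm [ -49.5 -148.4  253. ] F [ 1.  -0.8 -0.1] w 0.0 toolx ang -91.5 z [-0.  0. -1.]
tool cm [-13.35  -4.91  10.3 ]
```

```bash
python3 -m pendant '{"linear":[[-4,-1.5,0],[-8,-3,0],[-12,-4.5,2],[-13.4,-4.9,6],[-13.4,-4.9,10],[-13.4,-4.9,13],[-13.4,-4.9,15],[-13.4,-4.9,16],[-13.4,-4.9,16],[-13.4,-4.9,16]],"rotation":[[0,0,0],[0,0,0],[0,0,0],[0,0,0],[0,0,0],[0,0,0],[0,0,0],[0,0,0],[0,0,0],[0,0,0]],"grip":[1,1,1,1,1,1,1,1,1,1]}'
python3 t.py 0 -15 64; python3 - <<'E'
from h import *
a=manip.grab_frame("scene");cv2.imwrite("pics/s1.png",cv2.resize(a[180:360,160:360,::-1],None,fx=3,fy=3,interpolation=cv2.INTER_CUBIC))
E
```

```text
time: 1.77
tool_pos: [0.4982, -0.0448, 0.0938]
tool_rot: [0.0, -0.698, 0.716, -0.0]
contact_force: [0.8, -0.2, 1.6]
gripper_width: -0.001
t 1.77 uvz mm [  0.1 -16.8  93.8] F [ 0.8 -0.2  1.6] w -0.0 toolx ang -91.5 z [ 0. -0. -1.]
tool cm [-0.18  0.01  2.98]
```

View pics/s1.png

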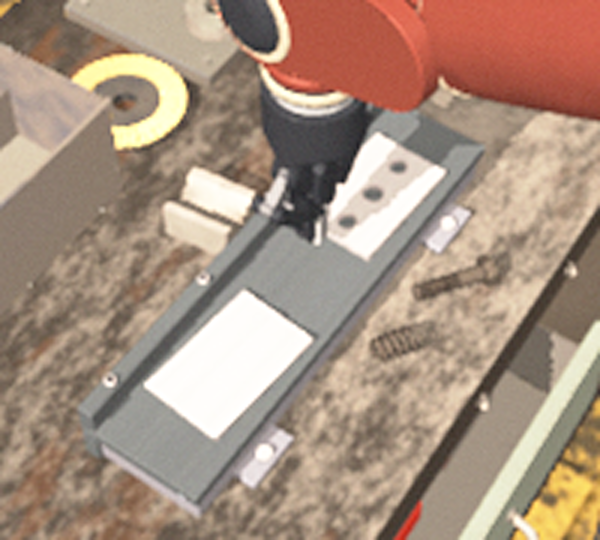

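Fingertips hang in the gap, clear of both plates, with the drilled plate's near edge just beyond. Next I lower them to about 2 mm above the ledge.

```bash
python3 -m pendant '{"linear":[[-0.3,0,0.6],[-0.3,0,1.2],[-0.3,0,1.8],[-0.3,0,2.2],[-0.3,0,2.5],[-0.3,0,2.7],[-0.3,0,2.8],[-0.3,0,2.9],[-0.3,0,2.9],[-0.3,0,2.9]],"rotation":[[0,0,0],[0,0,0],[0,0,0],[0,0,0],[0,0,0],[0,0,0],[0,0,0],[0,0,0],[0,0,0],[0,0,0]],"grip":[1,1,1,1,1,1,1,1,1,1]}'
python3 t.py 0 -112 64
```

```text
time: 2.65
tool_pos: [0.4982, -0.0416, 0.0645]
tool_rot: [0.0, -0.698, 0.716, -0.0]
contact_force: [0.4, 1.1, 0.3]
gripper_width: -0.002
t 2.65 uvz mm [ -0.  -13.6  64.5] F [0.4 1.1 0.3] w -0.0 toolx ang -91.48 z [ 0. -0. -1.]
tool cm [ 9.84 -0.02  0.05]
```

```bash
python3 -m pendant '{"linear":[[0.5,0,0],[1,0,0],[1.5,0,0],[2,0,0],[2.5,0,0],[3,0,0],[3.5,0,0],[4,0,0],[4.5,0,0],[5,0,0]],"rotation":[[0,0,0],[0,0,0],[0,0,0],[0,0,0],[0,0,0],[0,0,0],[0,0,0],[0,0,0],[0,0,0],[0,0,0]],"grip":[1,1,1,1,1,1,1,1,1,1]}'
python3 t.py 0 -112 64
python3 - <<'E'
from h import *
a=manip.grab_frame("top");cv2.imwrite("pics/t2.png",cv2.resize(a[190:275,135:335,::-1],None,fx=4,fy=4,interpolation=cv2.INTER_CUBIC))
a=manip.grab_frame("scene");cv2.imwrite("pics/s2.png",cv2.resize(a[180:360,160:360,::-1],None,fx=3,fy=3,interpolation=cv2.INTER_CUBIC))
E
```

```text
time: 3.48
tool_pos: [0.4967, -0.0919, 0.0644]
tool_rot: [0.0, -0.698, 0.716, 0.0]
contact_force: [0.3, 2.5, 1.6]
gripper_width: 0.001
t 3.48 uvz mm [ -0.3 -64.   64.4] F [0.3 2.5 1.6] w 0.0 toolx ang -91.49 z [ 0.  0. -1.]
tool cm [ 4.8  -0.04  0.03]
```

View pics/s2.png

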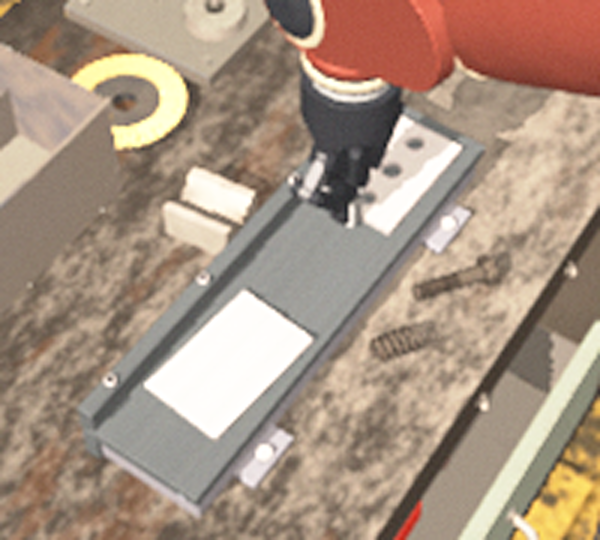

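The plate is being pushed; its front near corner is now at crop (388,235). From that I get the contact offset.

```bash
python3 - <<'E'
from h import *
O=np.array([.4985,-.028]);U=np.array([.9997,-.0235]);V=np.array([.0235,.9997])
P=ray("scene",[[160+388/3,180+235/3],[160+462/3,180+150/3]],.046)[:,:2]-O
print(np.round(np.c_[P@U,P@V]*1000,1))
E
```

```text
[[ -41.4  -65.8]
 [ -44.1 -176.8]]
```

```bash
python3 -m pendant '{"linear":[[0.5,0,0],[1,0,0],[1.5,0,0],[2,0,0],[2.5,0,0],[3,0,0],[3.5,0,0],[4,0,0],[4.3,0,0],[4.5,0,0]],"rotation":[[0,0,0],[0,0,0],[0,0,0],[0,0,0],[0,0,0],[0,0,0],[0,0,0],[0,0,0],[0,0,0],[0,0,0]],"grip":[1,1,1,1,1,1,1,1,1,1]}'
python3 t.py
python3 - <<'E'
from h import *
a=manip.grab_frame("scene");cv2.imwrite("pics/s3.png",cv2.resize(a[180:330,210:360,::-1],None,fx=4,fy=4,interpolation=cv2.INTER_CUBIC))
E
```

```text
time: 4.42
tool_pos: [0.4955, -0.1371, 0.0642]
tool_rot: [-0.0, -0.698, 0.716, 0.0]
contact_force: [-0.0, 2.4, 0.4]
gripper_width: 0.004
t 4.42 uvz mm [  -0.5 -109.1   64.2] F [-0.   2.4  0.4] w 0.0 toolx ang -91.51 z [-0. -0. -1.]
```

View pics/s3.png

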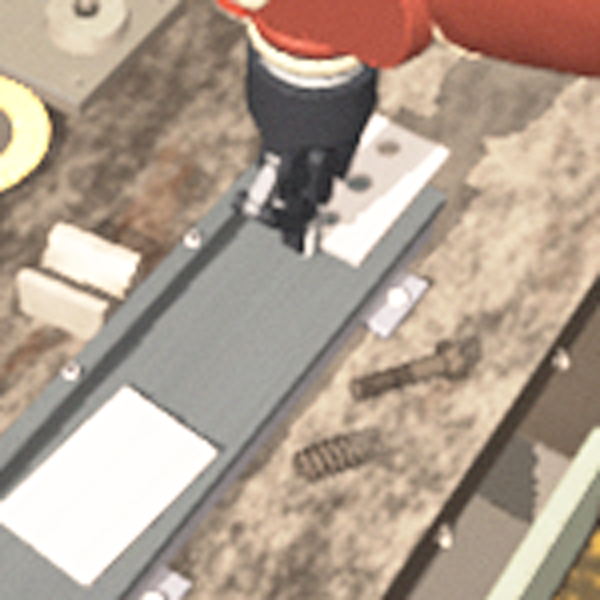

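The plate sticks out over the end with a small gap to the fence. I push 14 mm more, back off and lift.

```bash
python3 -m pendant '{"linear":[[0.5,0,0],[1.0,0,0],[1.3,0,0],[1.4,0,0],[1.4,0,0],[0.5,0,0],[-1.0,0,-1],[-1.0,0,-4],[-1.0,0,-8],[-1.0,0,-8]],"rotation":[[0,0,0],[0,0,0],[0,0,0],[0,0,0],[0,0,0],[0,0,0],[0,0,0],[0,0,0],[0,0,0],[0,0,0]],"grip":[1,1,1,1,1,1,1,1,1,1]}'
python3 t.py
python3 - <<'E'
from h import *
O=np.array([.4985,-.028]);U=np.array([.9997,-.0235]);V=np.array([.0235,.9997])
P=ray("scene",[[210+356/4,180+265/4],[210+450/4,180+150/4]],.046)[:,:2]-O
print(np.round(np.c_[P@U,P@V]*1000,1))
a=manip.grab_frame("scene");cv2.imwrite("pics/s4.png",cv2.resize(a[180:330,210:360,::-1],None,fx=4,fy=4,interpolation=cv2.INTER_CUBIC))
a=manip.grab_frame("top");cv2.imwrite("pics/t4.png",cv2.resize(a[190:270,200:340,::-1],None,fx=5,fy=5,interpolation=cv2.INTER_CUBIC))
for r,b in plates(a,"top"): print(np.round(r[0],1),np.round(r[1],1),round(r[2],1))
E
```

```text
time: 5.3
tool_pos: [0.5002, -0.1275, 0.1526]
tool_rot: [0.003, -0.698, 0.716, -0.006]
contact_force: [1.3, -0.5, 2.8]
gripper_width: 0.004
t 5.3 uvz mm [  4.  -99.4 152.6] F [ 1.3 -0.5  2.8] w 0.0 toolx ang -91.43 z [ 0.013 -0.006 -1.   ]
[[ -40.8 -110.6]
 [ -40.3 -225.9]]
[ 489.9 -232.2] [66.4 69. ] 88.3
[495.8  71.1] [109.4  69.7] 83.5
```

View pics/s4.png

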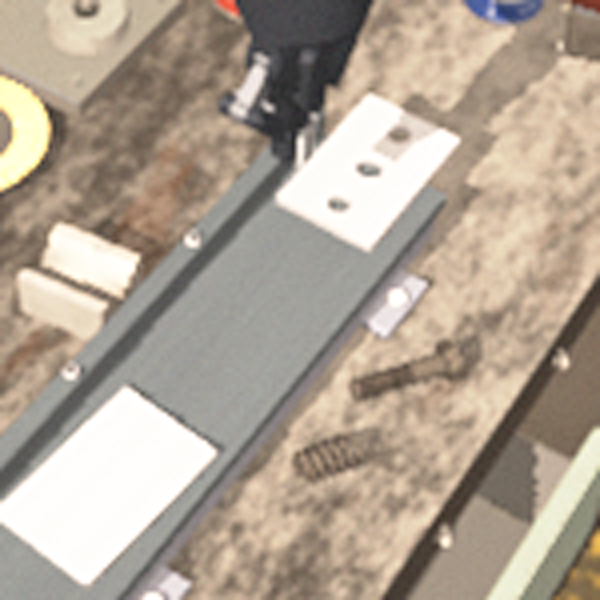

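Plate is near square (about 0.4° off), its outer end at v≈-237 as wanted, with a gap of about 9 mm to the fence. Next I go to the front side, opposite its centre.

```bash
python3 -m pendant '{"linear":[[2,2,0],[4,4,0],[6,6,0],[8,7.2,0],[8.3,7.2,0],[8.3,7.2,0],[8.3,7.2,2],[8.3,7.2,4],[8.3,7.2,4],[8.3,7.2,4]],"rotation":[[0,0,0],[0,0,0],[0,0,0],[0,0,0],[0,0,0],[0,0,0],[0,0,0],[0,0,0],[0,0,0],[0,0,0]],"grip":[1,1,1,1,1,1,1,1,1,1]}'
python3 t.py -70 -182 64
python3 - <<'E'
from h import *
O=np.array([.4985,-.028]);U=np.array([.9997,-.0235]);V=np.array([.0235,.9997])
c=np.array([[372,250],[461,137],[372,93],[275,197]])
P=ray("scene",np.array([210,180])+c/4,.046)[:,:2]-O
P=np.c_[P@U,P@V]*1000
print(np.round(P,1),P.mean(0))
E
```

```text
time: 6.23
tool_pos: [0.4211, -0.2061, 0.1026]
tool_rot: [-0.0, -0.698, 0.716, 0.002]
contact_force: [-0.4, -0.3, 1.0]
gripper_width: -0.002
t 6.23 uvz mm [ -73.2 -179.8  102.6] F [-0.4 -0.3  1. ] w -0.0 toolx ang -91.42 z [-0.003  0.003 -1.   ]
tool cm [ 0.23 -0.33  3.86]
[[ -42.6 -126.3]
 [ -40.4 -239.9]
 [  27.7 -240.1]
 [  30.2 -127.7]] [  -6.28369651 -183.49299221]
```

```bash
python3 -m pendant '{"linear":[[0.2,0,1],[0.2,0,2],[0.2,0,3],[0.2,0,3.5],[0.2,0,3.8],[0.2,0,3.8],[0.2,-0.4,3.8],[0.2,-0.8,3.8],[0.2,-1.2,3.8],[0.2,-1.5,3.8]],"rotation":[[0,0,0],[0,0,0],[0,0,0],[0,0,0],[0,0,0],[0,0,0],[0,0,0],[0,0,0],[0,0,0],[0,0,0]],"grip":[1,1,1,1,1,1,1,1,1,1]}'
python3 t.py -40 -182 64
```

```text
time: 7.07
tool_pos: [0.4376, -0.2104, 0.067]
tool_rot: [0.0, -0.698, 0.716, -0.001]
contact_force: [0.7, 0.1, 0.3]
gripper_width: 0.001
t 7.07 uvz mm [ -56.6 -183.7   67. ] F [0.7 0.1 0.3] w 0.0 toolx ang -91.48 z [ 0.001 -0.001 -1.   ]
tool cm [-0.18 -1.66  0.3 ]
```

```bash
python3 -m pendant '{"linear":[[0,0,0.25],[0,0,0.25],[0,-0.2,0.25],[0,-0.4,0.25],[0,-0.6,0.25],[0,-0.8,0.25],[0,-1,0.25],[0,-1.2,0.25],[0,-1.3,0.25],[0,-1.4,0.25]],"rotation":[[0,0,0],[0,0,0],[0,0,0],[0,0,0],[0,0,0],[0,0,0],[0,0,0],[0,0,0],[0,0,0],[0,0,0]],"grip":[1,1,1,1,1,1,1,1,1,1]}'
python3 t.py
```

```text
time: 7.9
tool_pos: [0.4505, -0.2104, 0.0638]
tool_rot: [-0.0, -0.698, 0.716, 0.0]
contact_force: [-3.4, 0.1, 0.4]
gripper_width: 0.001
t 7.9 uvz mm [ -43.7 -183.5   63.8] F [-3.4  0.1  0.4] w 0.0 toolx ang -91.48 z [-0.001  0.    -1.   ]
```

Sliding with 3.4 N. I continue in 1 mm steps until the fence takes the load.

```bash
python3 -m pendant '{"linear":[[0,-0.1,0],[0,-0.15,0],[0,-0.2,0],[0,-0.25,0],[0,-0.3,0],[0,-0.35,0],[0,-0.4,0],[0,-0.4,0],[0,-0.4,0],[0,-0.4,0]],"rotation":[[0,0,0],[0,0,0],[0,0,0],[0,0,0],[0,0,0],[0,0,0],[0,0,0],[0,0,0],[0,0,0],[0,0,0]],"grip":[1,1,1,1,1,1,1,1,1,1]}'
python3 t.py
```

```text
time: 8.73
tool_pos: [0.4532, -0.2104, 0.0636]
tool_rot: [-0.001, -0.698, 0.716, 0.002]
contact_force: [-9.4, -1.2, 5.9]
gripper_width: 0.002
t 8.73 uvz mm [ -41.  -183.4   63.6] F [-9.4 -1.2  5.9] w 0.0 toolx ang -91.46 z [-0.004  0.001 -1.   ]
```

```bash
python3 -m pendant '{"linear":[[0,-0.05,0],[0,-0.1,0],[0,-0.1,0],[0,-0.15,0],[0,-0.15,0],[0,-0.15,0],[0,-0.15,0],[0,-0.15,0],[0,-0.15,0],[0,-0.15,0]],"rotation":[[0,0,0],[0,0,0],[0,0,0],[0,0,0],[0,0,0],[0,0,0],[0,0,0],[0,0,0],[0,0,0],[0,0,0]],"grip":[1,1,1,1,1,1,1,1,1,1]}'
python3 t.py
```

```text
time: 9.57
tool_pos: [0.4534, -0.2104, 0.0636]
tool_rot: [-0.003, -0.698, 0.716, 0.003]
contact_force: [-13.6, -0.8, 10.5]
gripper_width: 0.001
t 9.57 uvz mm [ -40.8 -183.4   63.6] F [-13.6  -0.8  10.5] w 0.0 toolx ang -91.45 z [-0.008  0.001 -1.   ]
```

At u=-40.8 the plate no longer advances and the force climbs, as expected for seating at the fence. I back straight off, lift and look.

```bash
python3 -m pendant '{"linear":[[0,0.3,0],[0,1,0],[0,2,0],[0,3,0],[0,3,-2],[0,3,-5],[0,4,-9],[0,8,-12],[0,11,-14],[0,11,-14]],"rotation":[[0,0,0],[0,0,0],[0,0,0],[0,0,0],[0,0,0],[0,0,0],[0,0,0],[0,0,0],[0,0,0],[0,0,0]],"grip":[1,1,1,1,1,1,1,1,1,1]}'
python3 t.py
python3 - <<'E'
from h import *
a=manip.grab_frame("scene");cv2.imwrite("pics/s5.png",cv2.resize(a[160:320,200:400,::-1],None,fx=4,fy=3.75,interpolation=cv2.INTER_CUBIC))
b=manip.grab_frame("top");cv2.imwrite("pics/t5.png",cv2.resize(b[190:290,140:340,::-1],None,fx=4,fy=4,interpolation=cv2.INTER_CUBIC))
for r,_ in plates(b,"top",roi=(130,195,350,260)): print(np.round(r[0],1),np.round(r[1],1),round(r[2],1))
E
```

```text
time: 10.4
tool_pos: [0.3448, -0.209, 0.21]
tool_rot: [-0.0, -0.697, 0.717, -0.006]
contact_force: [0.7, -0.1, 0.9]
gripper_width: 0.001
t 10.4 uvz mm [-149.4 -184.5  210. ] F [ 0.7 -0.1  0.9] w 0.0 toolx ang -91.59 z [ 0.008 -0.009 -1.   ]
[495.8  71.2] [109.2  69.7] 83.5
[ 497.7 -211.5] [108.6  69. ] 88.7
```

View pics/t5.png

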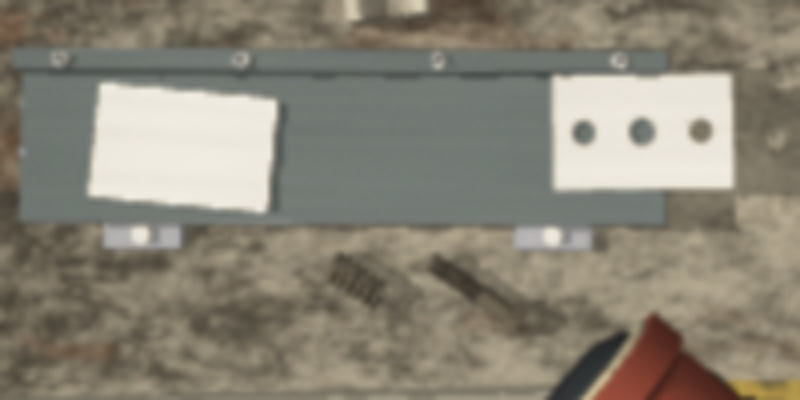

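View pics/s5.png

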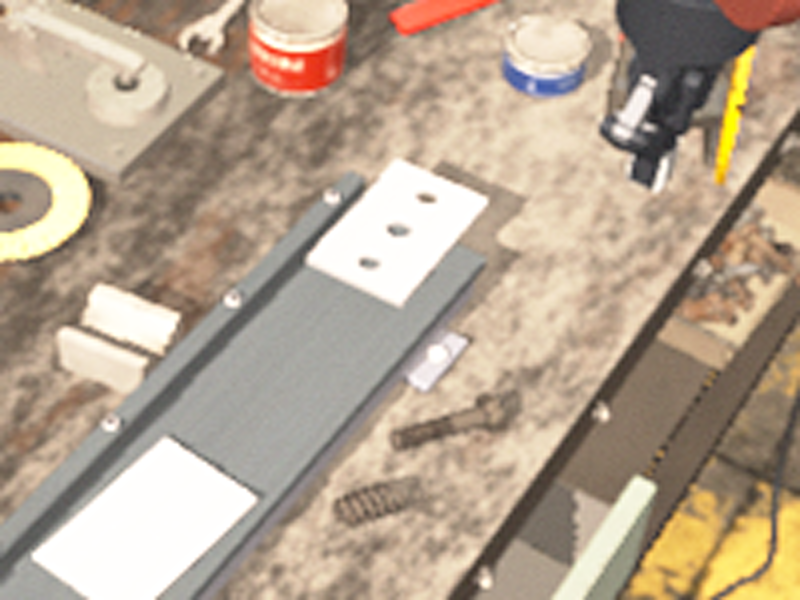

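Both views show the plate's back edge on the fence line with no visible gap, its yaw (-1.3°) matching the ledge's (-1.35°), and everything else in place. I check the overhang once more with a gradient measurement of the ledge end.

```bash
python3 - <<'E'
from h import *
i=cv2.imread("pics/top0.png").astype(float)
for rows,a,b in(((216,238),296,318),((218,236),136,158)):
    p=np.mean(i[rows[0]:rows[1],a:b],0); g=np.linalg.norm(np.diff(p,axis=0),axis=1)
    x=a+.5+np.sum(np.arange(len(g))*g**2)/np.sum(g**2)
    print(round(x,2),a+.5+g.argmax(),np.round(g,0),ray("top",[[x,226]],.04)[0]*1000)
a=cv2.imread("pics/t5.png")
print(ray("top",[[140+733/4,226],[140+552/4,226]],.046)*1000)
E
```

```text
305.68 305.5 [ 0.  0.  0.  0.  0.  1.  1.  0.  7. 20.  9.  3.  1.  0.  0.  2.  1.  1.
  0.  0.  1.] [ 490.06307888 -225.59797183   40.        ]
144.03 144.5 [ 1.  2.  6.  4.  1.  1.  0. 11. 25.  8.  1.  0.  0.  0.  0.  1.  0.  0.
  0.  0.  0.] [499.4218358  174.07509739  40.        ]
[[ 488.88412775 -268.47057879   46.        ]
 [ 491.49155078 -157.1185295    46.        ]]
```

The ledge now measures 399.7 mm (end at y=-225.6), so the overhang is about 41 mm, or 37%. There is plenty of time, so I nudge it back about 4 mm from the outer end and reseat it.

```bash
python3 -m pendant '{"linear":[[3,-1,0],[6,-4,0],[7.8,-8,0],[7.8,-12,0],[7.8,-15.4,1],[7.8,-15.4,4],[7.8,-15.4,7],[7.8,-15.4,10],[7.8,-15.4,11],[7.8,-15.4,11]],"rotation":[[0,0,0],[0,0,0],[0,0,0],[0,0,0],[0,0,0],[0,0,0],[0,0,0],[0,0,0],[0,0,0],[0,0,0]],"grip":[1,1,1,1,1,1,1,1,1,1]}'
python3 t.py 5 -260 64.5
```

```text
time: 11.33
tool_pos: [0.4954, -0.287, 0.0874]
tool_rot: [-0.001, -0.698, 0.716, 0.006]
contact_force: [-0.5, 0.6, 0.1]
gripper_width: 0.003
t 11.33 uvz mm [   3.  -259.    87.4] F [-0.5  0.6  0.1] w 0.0 toolx ang -91.46 z [-0.009  0.007 -1.   ]
tool cm [ 0.12 -0.22  2.29]
```

```bash
python3 -m pendant '{"linear":[[0,0,0.7],[0,0,1.4],[0,0,1.8],[0,0,2],[0,0,2],[-0.2,0,2],[-0.4,0,2],[-0.6,0,2],[-0.8,0,2],[-0.8,0,2]],"rotation":[[0,0,0],[0,0,0],[0,0,0],[0,0,0],[0,0,0],[0,0,0],[0,0,0],[0,0,0],[0,0,0],[0,0,0]],"grip":[1,1,1,1,1,1,1,1,1,1]}'
python3 t.py 5 -240 64.2
```

```text
time: 12.17
tool_pos: [0.4984, -0.2813, 0.074]
tool_rot: [0.0, -0.698, 0.716, -0.0]
contact_force: [-0.1, 0.2, 0.4]
gripper_width: -0.001
t 12.17 uvz mm [   5.8 -253.2   74. ] F [-0.1  0.2  0.4] w -0.0 toolx ang -91.46 z [ 0. -0. -1.]
tool cm [-1.32  0.09  0.98]
```

```bash
python3 -m pendant '{"linear":[[0,0,0.5],[0,0,1],[0,0,1],[-0.2,0,1],[-0.4,0,1],[-0.6,0,1],[-0.8,0,1],[-1,0,1],[-1,0,1],[-1,0,1]],"rotation":[[0,0,0],[0,0,0],[0,0,0],[0,0,0],[0,0,0],[0,0,0],[0,0,0],[0,0,0],[0,0,0],[0,0,0]],"grip":[1,1,1,1,1,1,1,1,1,1]}'
python3 t.py 5 -240 64.2
```

```text
time: 13.0
tool_pos: [0.4986, -0.2716, 0.0639]
tool_rot: [0.0, -0.698, 0.716, -0.0]
contact_force: [0.3, 0.2, -0.5]
gripper_width: 0.003
t 13.0 uvz mm [   5.8 -243.5   63.9] F [ 0.3  0.2 -0.5] w 0.0 toolx ang -91.48 z [ 0. -0. -1.]
tool cm [-0.35  0.08 -0.03]
```

```bash
python3 -m pendant '{"linear":[[-0.1,0,0],[-0.2,0,0],[-0.25,0,0],[-0.3,0,0],[-0.35,0,0],[-0.35,0,0],[-0.4,0,0],[-0.4,0,0],[-0.4,0,0],[-0.4,0,0]],"rotation":[[0,0,0],[0,0,0],[0,0,0],[0,0,0],[0,0,0],[0,0,0],[0,0,0],[0,0,0],[0,0,0],[0,0,0]],"grip":[1,1,1,1,1,1,1,1,1,1]}'
python3 t.py
python3 - <<'E'
from h import *
a=manip.grab_frame("scene");cv2.imwrite("pics/s6.png",cv2.resize(a[170:260,240:360,::-1],None,fx=6,fy=6,interpolation=cv2.INTER_CUBIC))
E
```

```text
time: 13.83
tool_pos: [0.4986, -0.2678, 0.0639]
tool_rot: [-0.0, -0.698, 0.716, -0.0]
contact_force: [-1.7, -3.9, 0.8]
gripper_width: -0.002
t 13.83 uvz mm [   5.8 -239.7   63.9] F [-1.7 -3.9  0.8] w -0.0 toolx ang -91.48 z [-0. -0. -1.]
```

View pics/s6.png

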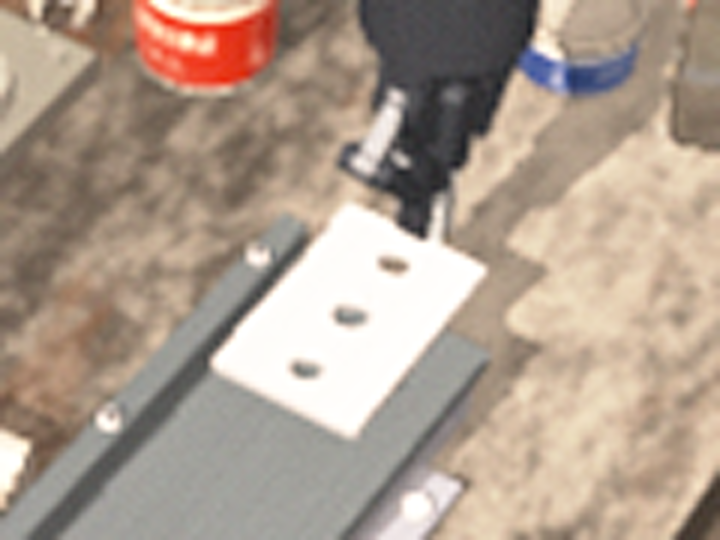

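Contact at 3.9 N, still flush. 1.5 mm more, then I back off and lift.

```bash
python3 -m pendant '{"linear":[[-0.1,0,0],[-0.15,0,0],[-0.15,0,0],[0.5,0,0],[1.5,0,0],[1.5,0,-3],[1.5,0,-6],[1.5,0,-9],[1.5,3,-9],[1.5,7,-9]],"rotation":[[0,0,0],[0,0,0],[0,0,0],[0,0,0],[0,0,0],[0,0,0],[0,0,0],[0,0,0],[0,0,0],[0,0,0]],"grip":[1,1,1,1,1,1,1,1,1,1]}'
python3 t.py -72 -180 84
```

```text
time: 14.72
tool_pos: [0.4308, -0.2825, 0.1575]
tool_rot: [0.001, -0.699, 0.715, -0.003]
contact_force: [-0.6, -0.6, -0.3]
gripper_width: 0.001
t 14.72 uvz mm [ -61.7 -256.   157.5] F [-0.6 -0.6 -0.3] w 0.0 toolx ang -91.36 z [ 0.006 -0.003 -1.   ]
tool cm [-7.62  1.08  7.31]
```

```bash
python3 -m pendant '{"linear":[[-3,0.6,0],[-6,0.6,0],[-7.6,0.6,0],[-7.6,0.6,0],[-7.6,0.6,0],[-7.6,0.6,3],[-7.6,0.6,6],[-7.6,0.6,7],[-7.6,0.6,7],[-7.6,0.6,7]],"rotation":[[0,0,0],[0,0,0],[0,0,0],[0,0,0],[0,0,0],[0,0,0],[0,0,0],[0,0,0],[0,0,0],[0,0,0]],"grip":[1,1,1,1,1,1,1,1,1,1]}'
python3 t.py -50 -179 64.2
python3 - <<'E'
from h import *
b=manip.grab_frame("top")
for r,_ in plates(b,"top",roi=(130,195,350,260)): print(np.round(r[0],1),np.round(r[1],1),round(r[2],1))
E
```

```text
time: 15.55
tool_pos: [0.4243, -0.2053, 0.0838]
tool_rot: [-0.0, -0.698, 0.716, 0.001]
contact_force: [0.2, -1.0, 0.7]
gripper_width: -0.003
t 15.55 uvz mm [ -70.  -178.9   83.8] F [ 0.2 -1.   0.7] w -0.0 toolx ang -91.52 z [-0.001  0.001 -1.   ]
tool cm [ 0.   -2.    1.95]
[495.8  71.1] [109.4  69.7] 83.5
[ 499.1 -204.2] [108.5  66.5] 88.7
```

Outer end now at about y≈-259, which puts the overhang near 34–35 mm. Final reseat against the fence.

```bash
python3 -m pendant '{"linear":[[0,0,0.7],[0,0,1.4],[0,0,1.95],[0,0,1.95],[0,-0.7,1.95],[0,-1.4,1.95],[0,-2,1.95],[0,-2.3,1.95],[0,-2.5,1.95],[0,-2.6,1.95]],"rotation":[[0,0,0],[0,0,0],[0,0,0],[0,0,0],[0,0,0],[0,0,0],[0,0,0],[0,0,0],[0,0,0],[0,0,0]],"grip":[1,1,1,1,1,1,1,1,1,1]}'
python3 t.py
```

```text
time: 16.43
tool_pos: [0.4508, -0.2054, 0.0645]
tool_rot: [0.0, -0.698, 0.716, -0.0]
contact_force: [0.3, -0.8, 0.4]
gripper_width: 0.0
t 16.43 uvz mm [ -43.5 -178.5   64.5] F [ 0.3 -0.8  0.4] w 0.0 toolx ang -91.46 z [ 0. -0. -1.]
```

```bash
python3 -m pendant '{"linear":[[0,-0.1,0],[0,-0.2,0],[0,-0.3,0],[0,-0.35,0],[0,-0.4,0],[0,-0.45,0],[0,-0.5,0],[0,-0.5,0],[0,-0.5,0],[0,-0.5,0]],"rotation":[[0,0,0],[0,0,0],[0,0,0],[0,0,0],[0,0,0],[0,0,0],[0,0,0],[0,0,0],[0,0,0],[0,0,0]],"grip":[1,1,1,1,1,1,1,1,1,1]}'
python3 t.py
```

```text
time: 17.27
tool_pos: [0.4534, -0.2054, 0.064]
tool_rot: [-0.002, -0.698, 0.716, 0.002]
contact_force: [-8.1, 0.2, 5.9]
gripper_width: -0.001
t 17.27 uvz mm [ -41.  -178.4   64. ] F [-8.1  0.2  5.9] w -0.0 toolx ang -91.46 z [-0.005  0.001 -1.   ]
```

Seated again, at the same tool position as before. Backing off, then the final look.

```bash
python3 -m pendant '{"linear":[[0,0.3,0],[0,1,0],[0,2,0],[0,3,0],[0,3,-2],[0,3,-5],[0,4,-9],[0,8,-12],[0,11,-14],[0,11,-14]],"rotation":[[0,0,0],[0,0,0],[0,0,0],[0,0,0],[0,0,0],[0,0,0],[0,0,0],[0,0,0],[0,0,0],[0,0,0]],"grip":[1,1,1,1,1,1,1,1,1,1]}'
python3 - <<'E'
from h import *
b=manip.grab_frame("top");cv2.imwrite("pics/t7.png",cv2.resize(b[190:290,140:340,::-1],None,fx=4,fy=4,interpolation=cv2.INTER_CUBIC))
for r,_ in plates(b,"top",roi=(130,195,350,260)): print(np.round(r[0],1),np.round(r[1],1),round(r[2],1))
E
```

```text
time: 18.1
tool_pos: [0.3438, -0.2039, 0.2105]
tool_rot: [-0.0, -0.697, 0.717, -0.006]
contact_force: [1.1, -0.1, 1.1]
gripper_width: -0.002
[495.8  71.1] [109.4  69.7] 83.5
[ 499.1 -204.2] [108.5  66.5] 88.7
```

View pics/t7.png

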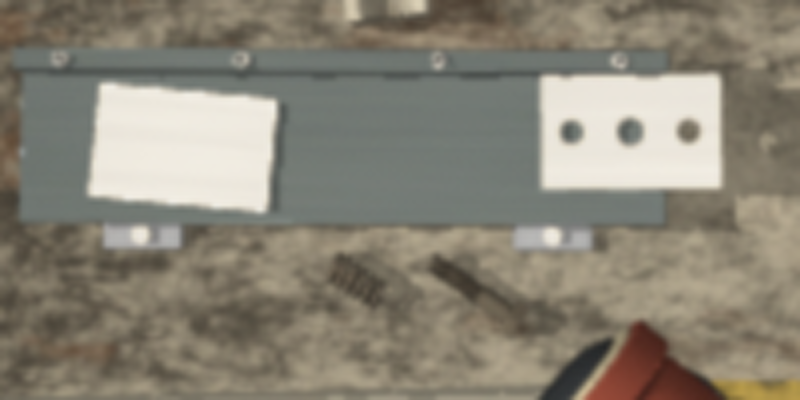

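The plate's back edge lies along the fence line (row 73 of the crop). It spans columns 540–721 with the ledge end at 664, so the overhang is about 34 mm. Nothing else has moved, so I hand in.

```bash
python3 -c "
from plant import manip
print(manip.job_done())"
```

```text
the job is handed in; nothing more can be done
None
```

I pushed the three-hole plate out over the right-hand (-y) end of the ledge with the shut fingertips, then seated it against the fence, and handed the job in at about 18 s. The first push left about 41 mm sticking out, so I nudged it back from the outer end and reseated it.

**Last checks**
- **Overhang:** about 34 mm of the 110 mm length (31%). The nudge moved the plate about 7 mm instead of the 4–5 mm I intended, so it ended roughly 3 mm short of an exact third.
- **Square and flush:** the plate's yaw is -1.3° against -1.35° for the ledge, and no gap to the fence is visible. On the final push it stopped at the same place as on the first seating. Peak force was about 17 N.
- **Position across the ledge:** the camera put the plate's origin about 2 mm short of the flush value after the first seating and about 1 mm short at the end, within the 2 mm calibration error. The final measurement also read the plate 66.5 mm deep instead of 70 mm, probably a mask effect.
- **Everything else:** the plain plate measured the same before and after to 0.1 mm. The spring, bolt and V block looked unmoved in the last top view, and the arm was clear when I handed in. The tins were outside that view; I last saw them in a scene view just before the final reseat.

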